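# Set the light meter's filter ring and take a reading

### The job

Push the lever of the light meter's filter ring round with the fingertips, without gripping it, until its pointer stands at the one long mark of the scale, and take the fingers away. Then press the large round key on the key box fully down and let it come up again. Do not lift or shove the meter or the key box, do not press the small square key, and leave everything else where it is.

Things in the scene. Friction and masses are not known exactly. Their poses are not given: they have to be found in the camera images.
- meter: Bench light meter: heavy (3 kg), loose, round grey head, 220 mm across and 38 mm high, with a white dial face on top. Origin: centre of its underside; z up. The scale lies on its -x side (roughly the side towards the robot).
- ring: The knurled steel filter ring (112 mm across, from 39 to 53 mm above the table) with a dark glass disc, turning about the vertical axis through the middle of the meter, together with its lever. Its origin is on that axis, 39 mm above the table; the lever lies along its own -x. It has no spring: even friction (about 0.09 N m, about 1.5 N at the tab) keeps it where it is left.
- tab_top (a point): Top centre of the lever's upright thumb tab, 85 mm above the table and 63 mm from the ring's axis. The tab is 14 mm radially, 12 mm round the arc, and stands free from 56 mm up to 85 mm above the table; below it the lever arm (46 to 49 mm up, 12 mm wide) runs out to the pointer.
- pointer_tip (a point): Point of the lever's tapered pointer, 80 mm from the ring's axis, just above the dial; outward from the tab.
- long_mark (a point): Inner end of the one long mark of the scale (black line, 24 mm long, 4 mm wide), 80 mm from the axis, where the pointer tip must come. The six other marks are 9 mm long; the seven stand 15 degrees apart, and the long one is the third from the end that is anticlockwise seen from above.
- dial_centre (a point): Middle of the dial, on the ring's axis, at the height of the dial face (39 mm above the table).
- tab_left: The clockwise-side half of the thumb tab (14 x 6 x 36 mm); origin in the middle of its foot. This is the face to push on to go anticlockwise.
- tab_right: The anticlockwise-side half of the thumb tab (14 x 6 x 36 mm); origin in the middle of its foot.
- round_key (a joint): Travel of the large round black key, m: 0 up, 0.006 fully down; a spring brings it up again. It takes about 1.2 N to start and 5 N to hold fully down.
- round_key_top (a point): Centre of the top of the large round key (34 mm across), 55 mm above the table when up.
- square_key (a joint): Travel of the small square black key, m: 0 up, 0.006 fully down. Not to be pressed.
- square_key_top (a point): Centre of the top of the small square key (14 mm), 51 mm above the table; 68 mm from the round key on the same box.
- key_box: Loose grey key box of the meter (1.2 kg), 85 x 135 x 40 mm; origin at the centre of its underside, z up. The round key is 32 mm from the origin along its own -y, the square key 36 mm along +y. It stands to the right of the meter, at either of two places (the flux tin is at the other).
- spool: Bystander: solder spool, 62 mm across, 51 mm high; origin at the centre of its underside. To be left alone.
- tin: Bystander: flux tin, 63 mm across, 27 mm high; origin at the centre of its underside. To be left alone.
- pen: Bystander: marker pen, 130 mm long, 18 mm thick; origin at the centre of its underside. To be left alone.
- black_tape: Bystander: roll of black tape, 76 mm across, 19 mm high; origin at the centre of its underside. To be left alone.
- yellow_driver: Bystander: yellow screwdriver, 178 mm long, 27 mm thick; origin at the centre of its underside. To be left alone.

How it is judged (in metres and radians):
On the way, in this order (a step that is already met when the one before it is completed fails the run):
1. the pointer stands at the long mark and the fingers are off the lever (horizontal distance between pointer_tip and long_mark below 0.005 m and contact force between the fingers and ring below 0.2 N and velocity of joint ring below 0.05 rad/s and value of joint round_key below 0.0015 m), for 0.3 s.
2. the round key is fully down with the pointer at the long mark (horizontal distance between pointer_tip and long_mark below 0.005 m and value of joint round_key above 0.0045 m), for 0.1 s.
At the end, for the whole second after the job is handed in: The pointer tip is within 5 mm of the inner end of the long mark, both keys are up, and the meter, key box and bystanders are at rest within 15 mm of where they stood (horizontal distance between pointer_tip and long_mark below 0.005 m and value of joint each of round_key, square_key below 0.0015 m and linear speed of each of meter, key_box below 0.01 m/s and distance of each of meter, key_box, spool, tin, pen, black_tape, yellow_driver from where it was at the start of the episode below 0.015 m); the robot touches nothing.
It fails at once if the round key is pressed while the pointer is off the long mark (horizontal distance between pointer_tip and long_mark above 0.006 m and value of joint round_key above 0.003 m).
It fails at once if the small square key is pressed (value of joint square_key above 0.003 m).
It fails at once if the tab is pinched: both of its sides squeezed at once (contact force between the fingers and tab_left above 2 N and contact force between the fingers and tab_right above 2 N).
It fails at once if the meter or key box is lifted, tipped or shoved (15 mm) (height (world z) of any of meter, key_box above 0.006 m or angle between any of meter, key_box's own z axis and vertical above 0.08 rad or distance of any of meter, key_box from where it was at the start of the episode above 0.015 m).
It fails at once if a bystander is lifted or moved (15 mm) (distance of any of spool, tin, pen, black_tape, yellow_driver from where it was at the start of the episode above 0.015 m).
It also fails if it takes over 54 s, if anything falls off the work surface, if the arm or the gripper's body presses on something with over 40 N, if the wrist force passes 120 N, or if a joint passes its speed limit or range.

### The arm

A 6-joint arm with a two-finger parallel gripper is mounted at the origin on a cart in front of the work surface, level with it; the furniture and walls round the work are solid. World frame = base frame: x ahead of the robot, y to its left, z up, the work surface at z = 0. Lengths are in mm, angles in rad, forces in N, time in s.
With the tool pointing down it reaches from about 400 to 925 mm from the base axis. Payload 12.5 kg.
Tool frame: the origin (TCP) lies between the finger pads; the fingertips stand 19 mm ahead of it and the grasp point (between the pads) is the TCP (env.tips_ahead is the distance from the TCP to the fingertips, in mm); z points along the fingers, y is the line along which they close (so a half turn about z gives the same grasp; the last joint's range is limited). The gripper opens to 95 mm and grips with 3 to 60 N. Pads are 20 mm wide; open, the fingers measure 119 mm over their backs; the gripper's body (75 mm by 180 mm) begins 59 mm behind the grasp point.
Start: joints at [-1.415, 0.491, 1.559, -0, 1.092, -0.106], TCP at [161.784, -603.714, 233.661] pointing down, gripper open.
Joint ranges: [-3.1, 3.1], [-0.84, 2.19], [0.05, 2.79], [-1.13, 4.28], [0.06, 2.93], [-2.69, 2.69]. Speed limits (rad/s): [2.22, 2.22, 2.79, 3.14, 3.14, 3.14].

### API

Orientations are given as [roll, pitch, yaw] about the fixed x, y, z axes, in that order (R = Rz(yaw) Ry(pitch) Rx(roll)).
In Python, from cell import env gives the robot as it stands.
- The arm moves only by the shell command python3 -m crank 'ROWS'. ROWS is JSON, a list of rows, each a list of 5 numbers: the shift along the tool's x, y, z in mm, then the turn about the tool's z in degrees, then the finger opening in mm, from 0 to 95.1. In form: [[dx, dy, dz, yaw, grip], ...]. A call has 1 to 10 rows; each row is the pose to reach, as a shift and turn from the pose commanded when the call began, along the tool's axes at that moment; what a row does not reach only later rows make up. A row lasts 1/12 s, in which the tool goes at most 41.7 mm and 7.16 degrees, less where a joint would pass 70% of its speed; a pose out of reach is approached as far as the arm can. A call with a gripper value outside its range is refused whole. The fingers move at their own pace and stop on an object; the grip force is fixed at half the most. Time passes only in rows, so rows that repeat a pose let the fingers close. It gives the time, the measured TCP pose, the force, the opening and the grip force at its end, in the units of the state.
- env.state(): the state, without advancing time (a new reading comes with each control period).
- env.read_camera(name): name is "scene" or "side" or "wrist"; returns a dict with "img" (480x640x3 uint8, blue, green, red), "K" (3x3 intrinsics, pixels), "pose" (4x4, takes a point from camera to world coordinates). Camera axes: x right, y down, z forward; pixel columns grow to the right and rows downward; lengths in mm; the calibration is good to about 2 mm. A picture is of the moment at which its call begins. There is no depth.
- env.job_done(): hands the job in; it is judged then, once.
The state is a dict: "t": time; "joints": joint angles; "qvel": joint speeds; "tau": joint torques, N m; "eef_pos": TCP position; "tcp_rot": TCP orientation; "ft_force": force on the tool from outside, world axes, zero at the start; "moment": the same for the moment, N m; "opening": opening from 0.0 (shut) to 1.0 (fully open); "grip_force": force on a finger pad.
Only numpy, scipy, OpenCV 4.12 (cv2) and the standard library are available. Lean on these libraries where they do the work, as an engineer would, in place of code of your own. Each camera call takes 0.05 s, during which the arm holds its last target. There are 200 camera calls.

## Working session

There is one attempt and no reset: what is moved stays moved. The work goes in short steps, Python scripts to look and compute and a shell command to move; the robot and the scene stay as the last step left them, time stands still between calls to the robot, and variables do not carry over. Pictures are saved under pics/ and viewed, at most 10 in all, crops included, and the job is handed in when it is done.

```bash
mkdir -p pics; ls; python3 - <<'E'
from cell import env
import cv2
print(env.state())
for n in("scene","side"):
    c=env.read_camera(n);cv2.imwrite(f"pics/{n}0.png",c["img"]);print(n,c["K"].tolist(),c["pose"].round(3).tolist())
E
```

```text
pics
{'t': 0.0, 'joints': array([-1.41460004e+00,  4.91545899e-01,  1.55947290e+00, -3.99668348e-05,
        1.09170960e+00, -1.05615091e-01]), 'qvel': array([ 1.58368630e-05,  1.40201378e-03,  9.43640757e-06, -6.95662798e-04,
        3.66276803e-05, -1.21496229e-03]), 'tau': array([ 2.36471365e-03, -6.12644577e+01, -2.58176225e+01,  6.94212341e-02,
        4.83328616e-02, -1.00272009e-04]), 'eef_pos': array([ 161.73603258, -603.46415593,  233.06215325]), 'tcp_rot': array([-3.14045950e+00, -8.44797989e-05,  2.61829771e-01]), 'ft_force': array([ 0.13190489, -0.74885567, -0.1287056 ]), 'moment': array([0.0346253 , 0.01084734, 0.03146096]), 'grip_force': 0.0, 'opening': 1.0016738863818289}
scene [[535.4069565772434, 0.0, 320.7274749531494], [0.0, 535.4069565772434, 236.32669613771196], [0.0, 0.0, 1.0]] [[-0.536, -0.534, 0.653, -412.896], [-0.844, 0.358, -0.4, 570.446], [-0.02, -0.766, -0.643, 1015.343], [0.0, 0.0, 0.0, 1.0]]
side [[593.8778038750016, 0.0, 312.64280891886506], [0.0, 593.8778038750016, 239.57921088643198], [0.0, 0.0, 1.0]] [[-0.921, -0.21, 0.328, 119.459], [-0.39, 0.485, -0.783, 981.456], [0.006, -0.849, -0.528, 764.195], [0.0, 0.0, 0.0, 1.0]]
```

View pics/scene0.png

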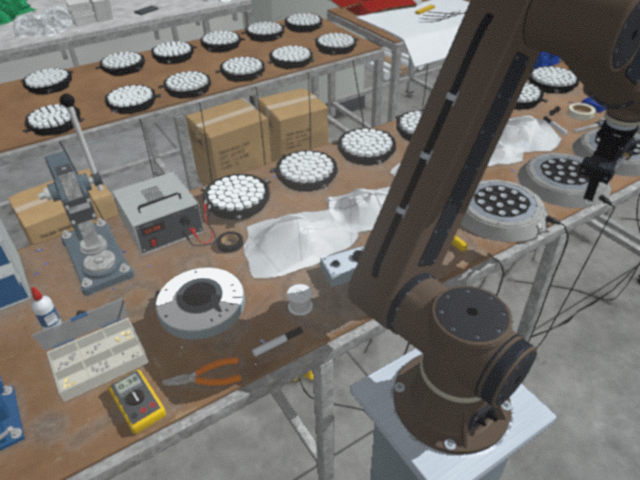

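View pics/side0.png

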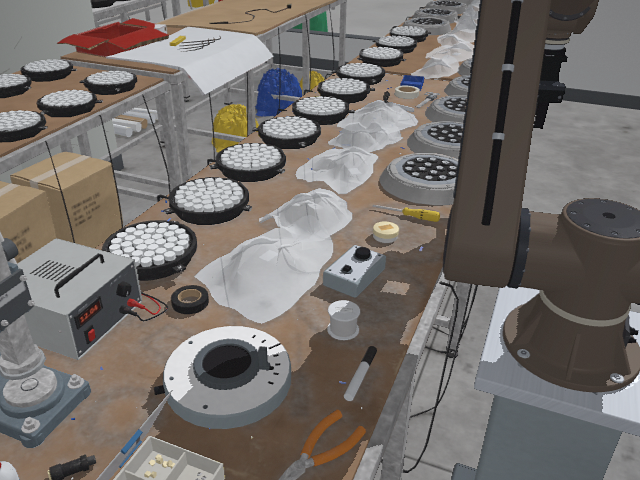

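The side view shows the meter (ring about (228,366), tab about (264,357)), the key box (round key about (363,253), square key about (346,269)), the tin (386,232), spool (343,320), pen (361,373) and tape (189,299).

```bash
cat > h.py <<'E'
import numpy as np,cv2
def ray(c,uv,z):
    d=c["pose"][:3,:3]@np.linalg.inv(c["K"])@np.array([*uv,1.]);o=c["pose"][:3,3]
    return o+d*(z-o[2])/d[2]
def proj(c,p):
    T=np.linalg.inv(c["pose"]);q=c["K"]@(T[:3,:3]@np.array(p,float)+T[:3,3]);return q[:2]/q[2]
E
python3 - <<'E'
from cell import env
from h import *
c=env.read_camera("side")
for n,uv,z in[("ringc",(228,366),48),("tab",(264,352),85),("round",(363,253),55),("sq",(346,269),51),("tin",(386,228),27),("spool",(343,308),51),("pen",(361,373),9),("tape",(189,296),19),("drv",(405,212),13)]:print(n,ray(c,uv,z).round())
im=c["img"]
cv2.imwrite("pics/s1.png",np.hstack([cv2.resize(im[310:440,150:300],(0,0),fx=3.3,fy=3.3,interpolation=2),cv2.resize(im[230:303,310:400],(300,429),interpolation=2)]))
E
```

```text
ringc [538. 352.  48.]
tab [478. 332.  85.]
round [438. -62.  55.]
sq [452.   5.  51.]
tin [ 435. -231.   27.]
spool [412. 130.  51.]
pen [336. 240.   9.]
tape [730. 181.  19.]
drv [ 419. -351.   13.]
```

View pics/s1.png

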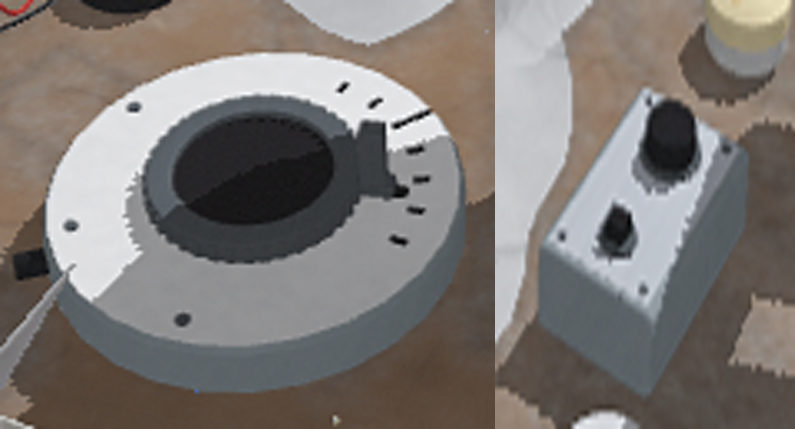

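The crop confirms the scale: the long mark's inner end is at about (269,348), the pointer lies between the 5th and 6th marks, so the lever must go anticlockwise (towards -y). Sizes check (63 mm tab, 68 mm keys). I'll move over towards the key box and meter.

```bash
python3 -m crank '[[193,-183,0,0,0],[193,-183,0,0,0],[193,-183,0,0,0],[193,-183,0,0,0],[193,-183,0,0,0],[193,-183,0,0,0],[193,-183,0,0,0],[193,-183,0,0,0]]'; python3 -m crank '[[193,-183,0,0,0],[193,-183,0,0,0],[193,-183,0,0,0],[193,-183,0,0,0],[193,-183,0,0,0],[193,-183,0,0,0],[193,-183,0,0,0],[193,-183,0,0,0],[193,-183,0,0,0]]'
```

```text
t: 0.82
eef_pos: [302.1, -374.1, 233.9]
tcp_rot: [-3.141, -0.0, 0.265]
ft_force: [-0.1, -0.2, 0.2]
opening: 0.493
grip_force: 0.0
t: 1.57
eef_pos: [440.2, -150.3, 233.5]
tcp_rot: [3.141, 0.0, 0.264]
ft_force: [0.0, -0.7, 0.3]
opening: 0.003
grip_force: 0.0
```

```bash
python3 -c "
from cell import env
import cv2
cv2.imwrite('pics/wk.png',env.read_camera('wrist')['img'])"
python3 -m crank '[[67,-230,0,0,0],[67,-230,0,0,0],[67,-230,0,0,0],[67,-230,0,0,0],[67,-230,0,0,0],[67,-230,0,0,0],[67,-230,0,0,0],[67,-230,0,0,0]]'; python3 -m crank '[[67,-230,0,0,0],[67,-230,0,0,0],[67,-230,0,0,0],[67,-230,0,0,0],[67,-230,0,0,0],[67,-230,0,0,0],[67,-230,0,0,0],[67,-230,0,0,0],[67,-230,0,0,0]]'
python3 -c "
from cell import env
import cv2
c=env.read_camera('wrist');print(c['pose'].round(2).tolist())
cv2.imwrite('pics/wm.png',c['img'])"
```

```text
t: 2.28
eef_pos: [445.2, 89.1, 233.5]
tcp_rot: [3.141, 0.0, 0.263]
ft_force: [-0.1, -0.2, -0.5]
opening: 0.003
grip_force: 0.0
t: 3.03
eef_pos: [451.1, 326.8, 233.3]
tcp_rot: [3.141, 0.001, 0.26]
ft_force: [-0.4, -0.1, 0.3]
opening: 0.006
grip_force: 0.0
[[0.26, -0.93, -0.27, 525.8], [-0.97, -0.25, -0.07, 346.42], [0.0, 0.28, -0.96, 384.58], [0.0, 0.0, 0.0, 1.0]]
```

View pics/wm.png

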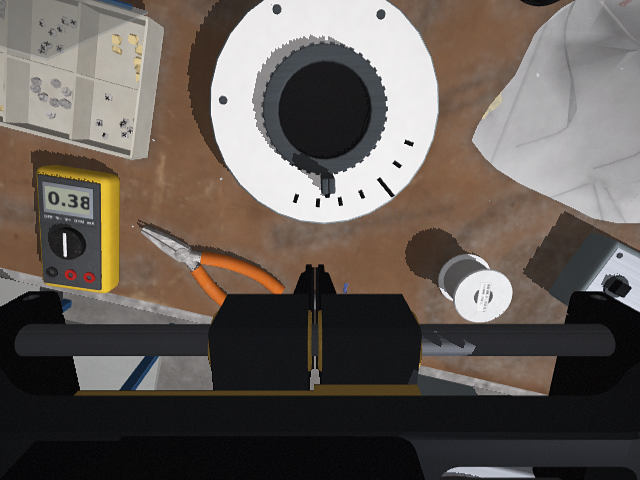

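View pics/wk.png

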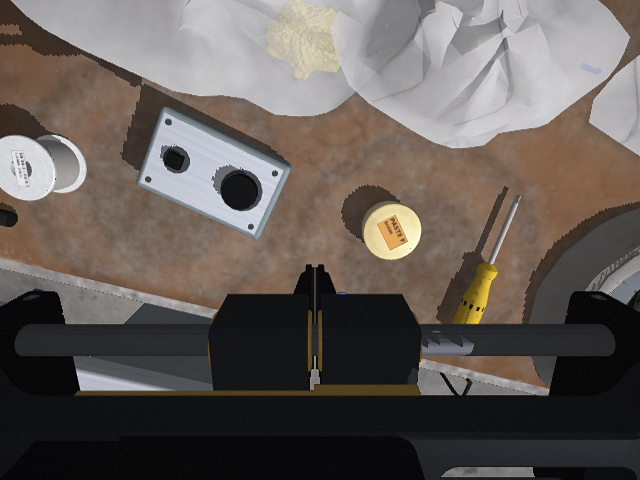

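The wrist view shows the dial clearly (centre about (325,108)), marks along the lower edge, the long mark from about (378,179) to (393,195), and the tab top near (328,182). The other one shows the round key at about (241,190) and the square key at (176,159). Now I'll measure these.

```bash
cat >> h.py <<'E'
def circ(P):
    A=np.c_[2*P[:,:2],np.ones(len(P))];s=np.linalg.lstsq(A,(P[:,:2]**2).sum(1),rcond=None)[0]
    return s[:2],np.sqrt(s[2]+s[:2]@s[:2])
def dial(c):
    g=cv2.cvtColor(c["img"],cv2.COLOR_BGR2GRAY)
    w=(g>190).astype(np.uint8);w[:,:200]=0;w[:,445:]=0;w[250:]=0
    n,l,st,ce=cv2.connectedComponentsWithStats(w);k=1+st[1:,4].argmax()
    cs=max(cv2.findContours((l==k).astype(np.uint8),0,cv2.CHAIN_APPROX_NONE)[0],key=cv2.contourArea)[:,0]
    hull=cv2.convexHull(cs)[:,0];hull=hull[hull[:,1]>3]
    C,r=circ(np.array([ray(c,p,39) for p in hull]))
    fill=cv2.fillPoly(np.zeros_like(w),[cs],1)
    d=((g<110)&(fill>0)).astype(np.uint8);n,l,st,ce=cv2.connectedComponentsWithStats(d)
    out=[]
    for i in range(1,n):
        if 8<st[i,4]<400:
            P=np.array([ray(c,p[::-1],39)[:2]-C for p in np.argwhere(l==i)])
            R=np.hypot(*P.T);out.append((np.degrees(np.arctan2(*P.mean(0)[::-1]))%360,R.min(),R.max(),st[i,4]))
    return C,r,sorted(out)
E
python3 - <<'E'
from cell import env
from h import *
np.set_printoptions(precision=1,suppress=True)
c=env.read_camera("wrist");C,r,o=dial(c);print(C,r)
for x in o:print(np.round(x,1))
g=cv2.cvtColor(c["img"],6)
cs=cv2.findContours((g<40).astype(np.uint8)[:230],1,1)[0]
for k in cs:
    if cv2.contourArea(k)>2000:print("glass",circ(np.array([ray(c,p[0],50) for p in k])))
t=ray(c,(328,178),85)[:2];print("tab",t,t-C,np.hypot(*(t-C)),np.degrees(np.arctan2(*(t-C)[::-1]))%360)
cv2.imwrite("pics/z.png",cv2.resize(c["img"][130:220,270:430],(800,450),interpolation=2))
# key, from wk.png: camera pose shifted with the TCP (same orientation)
d=np.array([440.2,-150.3,233.5])-env.state()["eef_pos"]
c["pose"]=c["pose"].copy();c["pose"][:3,3]+=d
for n,uv,z in [("round",(241,190),55),("sq",(176,158),51),("tin",(392,231),27)]:print(n,ray(c,uv,z))
E
```

```text
[546.7 342.6] 106.58598895704074
[41.  91.9 98.9 62. ]
[98.3 92.  98.6 54. ]
[176.   82.4  90.8  35. ]
[191.1  82.9  90.3  32. ]
[206.1  82.2  90.6  31. ]
[221.1  82.   90.2  29. ]
[251.1  82.4  90.7  32. ]
[266.2  81.9  90.9  36. ]
[343.9  91.7  99.1  65. ]
glass (array([538.3, 339.3]), np.float64(45.18462323850666))
tab [493.3 325.4] [-53.5 -17.2] 56.19249422678296 197.83447805593303
round [446.9 -76.5  55. ]
sq [460.1 -10.6  51. ]
tin [ 439.4 -237.1   27. ]
```

View pics/z.png

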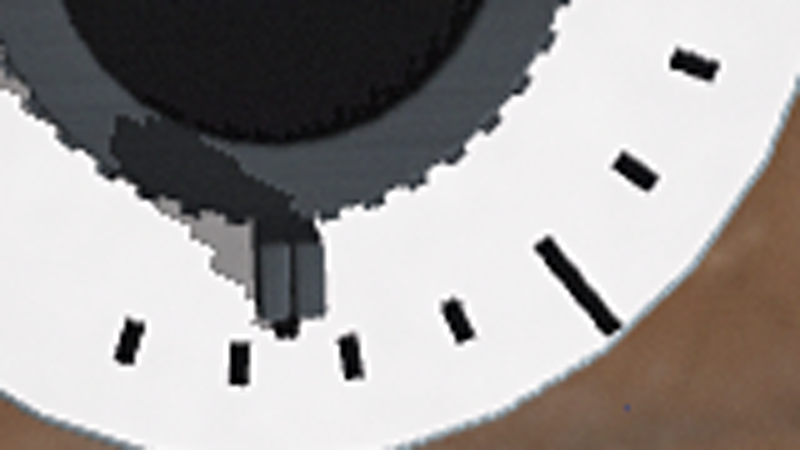

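```bash
python3 - <<'E'
from cell import env
from h import *
np.set_printoptions(precision=1,suppress=True)
c=env.read_camera("wrist");C,r,o=dial(c)
print("glass",ray(c,(325,109.5),50)); t=ray(c,(328.4,186),85)[:2]-C;print("tab",t+C,np.hypot(*t),np.degrees(np.arctan2(*t[::-1]))%360)
L=C+80*np.array([np.cos(np.radians(236)),np.sin(np.radians(236))])
print("long",L,"px",proj(c,[*L,39]))
print("tcp tip px",proj(c,env.state()["eef_pos"]-[0,0,19]))
for n in("side","scene"):
    s=env.read_camera(n);cv2.imwrite(f"pics/{n}2.png",s["img"])
    print(n,"C",proj(s,[*C,39]),"long",proj(s,[*L,39]),"round",proj(s,[446.9,-76.5,55]),"tcptip",proj(s,env.state()["eef_pos"]-[0,0,19]))
    g=s["img"].min(2); cs=cv2.findContours((g>165).astype(np.uint8),0,1)[0]
s=env.read_camera("side");im=s["img"]
for p in (C,):
    q=proj(s,[*p,39]).astype(int)
cv2.imwrite("pics/sc.png",cv2.resize(im[200:440,130:430],(750,600),interpolation=2))
E
```

```text
glass [548.7 342.3  50. ]
tab [486.7 323.3] 63.12130109151623 197.75791695066178
long [502.1 276.3] px [376.5 176.5]
tcp tip px [313.3 284.3]
side C [226.6 364.9] long [267.1 347.8] round [361.2 248.8] tcptip [278.  291.4]
scene C [200.4 297.3] long [232.1 297.5] round [359.6 252.8] tcptip [210.7 265.7]
```

View pics/sc.png

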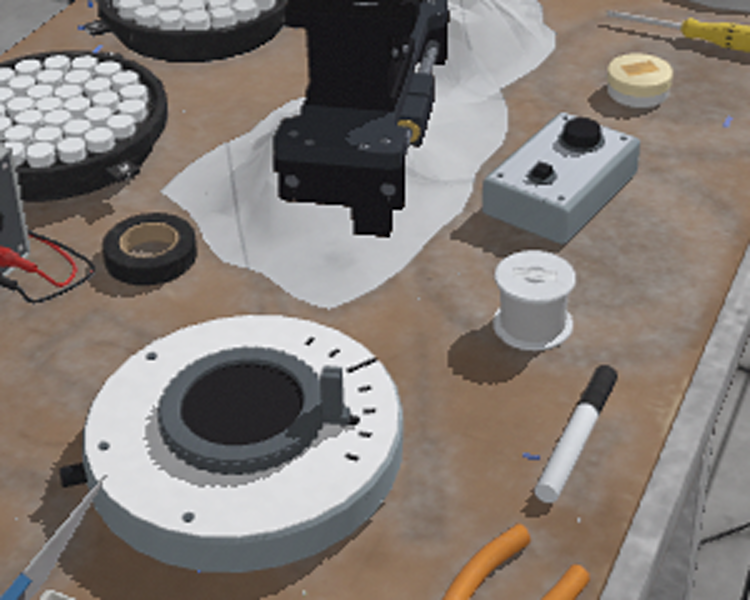

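Good agreement (tab radius 63.1, marks 15° apart, long mark at 236°, tab at 197.8°). I'll lower the closed fingers beside the tab on its clockwise side.

```bash
python3 -m crank '[[32,-17,0,-3,0],[32,-17,0,-3,0],[32,-17,40,-3,0],[32,-17,80,-3,0],[32,-17,115,-3,0],[32,-17,140,-3,0],[32,-17,152,-3,0],[32,-17,152,-3,0],[32,-17,152,-3,0]]'
python3 -c "
from cell import env
import cv2
c=env.read_camera('wrist')
cv2.imwrite('pics/w2.png',c['img'])"
```

```text
t: 4.08
eef_pos: [477.2, 353.5, 82.2]
tcp_rot: [3.142, -0.0, 0.314]
ft_force: [-1.0, -0.5, 0.2]
opening: 0.002
grip_force: 0.0
```

View pics/w2.png

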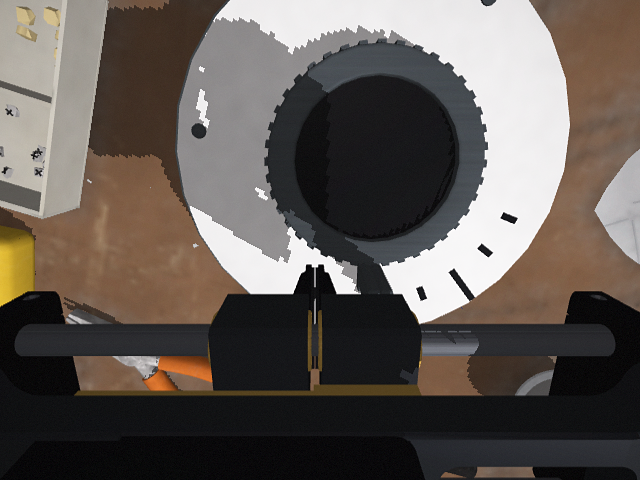

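The fingers stand clear, left of the tab (tab about (370,280)). Compute the arc rows.

```bash
cat >> h.py <<'E'
C0=np.array([547.3,342.6])
def arc(st,angles,s):
    p0=st["eef_pos"][:2];y0=st["tcp_rot"][2]
    X=np.array([np.cos(y0),np.sin(y0)]);Y=np.array([np.sin(y0),-np.cos(y0)])
    for a in angles:
        r=np.radians(a);u=np.array([np.cos(r),np.sin(r)]);t=np.array([-u[1],u[0]])
        d=C0+63*u-s*t-p0;print(a,round(d@X,1),round(d@Y,1),"yaw",round(-(a-180-np.degrees(y0)),1))
E
python3 -c "
from cell import env
from h import *
arc(env.state(),range(196,233,4),18)"
```

```text
196 0.6 12.0 yaw 2.0
200 -0.6 16.3 yaw -2.0
204 -1.6 20.8 yaw -6.0
208 -2.2 25.4 yaw -10.0
212 -2.5 29.9 yaw -14.0
216 -2.5 34.5 yaw -18.0
220 -2.2 39.0 yaw -22.0
224 -1.6 43.6 yaw -26.0
228 -0.6 48.0 yaw -30.0
232 0.7 52.4 yaw -34.0
```

```bash
python3 -m crank '[[0.5,8,0,2,0],[0.5,12,0,0,0],[-0.5,16,0,-2,0],[-1.5,21,0,-6,0],[-2.2,25.5,0,-10,0],[-2.5,30,0,-14,0],[-2.5,34.5,0,-18,0],[-2.2,39,0,-22,0],[-1.6,43.5,0,-26,0],[-1.6,43.5,0,-26,0]]'
cat > look.py <<'E'
from cell import env
from h import *
import sys
np.set_printoptions(precision=1,suppress=True)
s=env.read_camera("side");cv2.imwrite("pics/"+sys.argv[1],cv2.resize(s["img"][310:430,170:320],(750,600),interpolation=2))
for a in range(208,240,4):
    r=np.radians(a);u=np.array([np.cos(r),np.sin(r)]);q=proj(s,[*(C0+63*u),85]);p=proj(s,[*(C0+80*u),41]);print(a,"tab",(q-[170,310])*5,"tip",(p-[170,310])*5)
E
python3 look.py s3.png
```

```text
t: 4.97
eef_pos: [489.7, 311.0, 83.2]
tcp_rot: [3.141, -0.003, 0.769]
ft_force: [-0.6, -0.4, -0.4]
opening: 0.005
grip_force: 0.0
208 tab [459.4 163.1] tip [513.6 256.5]
212 tab [458.7 154.4] tip [512.5 245.3]
216 tab [457.2 145.8] tip [510.4 234.3]
220 tab [454.7 137.5] tip [507.1 223.6]
224 tab [451.4 129.4] tip [502.8 213.2]
228 tab [447.3 121.5] tip [497.5 203.2]
232 tab [442.4 114. ] tip [491.3 193.6]
236 tab [436.7 106.7] tip [484.  184.4]
```

View pics/s3.png

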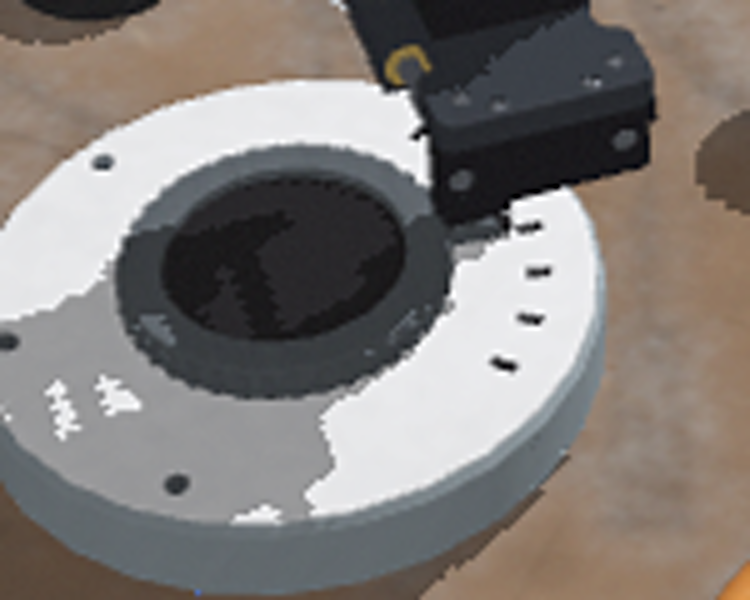

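The pointer tip shows at about (508,220) in the crop, i.e. about 222°. It has about 14° to go; I'll push on to 234 nominal, then back off and measure.

```bash
python3 -c "
from cell import env
from h import *
arc(env.state(),[226,228,230,232,234,230,220],18)"
```

```text
226 -0.2 1.8 yaw -2.2
228 -0.7 4.0 yaw -4.2
230 -1.1 6.3 yaw -6.2
232 -1.4 8.5 yaw -8.2
234 -1.7 10.8 yaw -10.2
230 -1.1 6.3 yaw -6.2
220 1.8 -4.8 yaw 3.8
```

```bash
python3 -m crank '[[-0.2,2,0,-2,0],[-0.7,4,0,-4,0],[-1,6.3,0,-6,0],[-1.4,8.5,0,-8,0],[-1.7,10.8,0,-10,0],[-1.7,10.8,0,-10,0],[-1,6,0,-10,0],[0,-4,0,-6,0],[1,-10,0,0,0],[1,-10,0,0,0]]'
python3 -m crank '[[0,0,-40,5,0],[0,0,-80,12,0],[0,0,-120,19,0],[0,0,-150,26,0],[-35,0,-150,26,0],[-35,0,-150,26,0],[-35,0,-150,26,0],[-35,0,-150,26,0]]'
python3 - <<'E'
from cell import env
from h import *
c=env.read_camera("wrist");C,r,o=dial(c);print(C,r)
for x in o:print(np.round(x,1))
cv2.imwrite("pics/w4.png",c["img"])
cv2.imwrite("pics/w4c.png",cv2.resize(c["img"][60:290,200:480],(780,640),interpolation=2)[:600])
E
```

```text
t: 5.85
eef_pos: [481.8, 320.4, 81.9]
tcp_rot: [3.141, -0.0, 0.762]
ft_force: [-0.2, -0.1, -0.5]
opening: 0.007
grip_force: 0.0
t: 6.52
eef_pos: [457.6, 295.2, 231.7]
tcp_rot: [3.142, -0.0, 0.315]
ft_force: [0.4, -0.3, -0.2]
opening: 0.002
grip_force: 0.0
[546.78536006 342.52693341] 106.58930373873932
[175.9  82.5  90.8  34. ]
[191.   82.7  90.3  31. ]
[206.1  82.1  90.4  31. ]
[221.1  82.2  90.4  30. ]
[251.1  82.   90.5  33. ]
[266.1  81.8  90.6  36. ]
[343.9  91.7  98.7  64. ]
```

View pics/w4c.png

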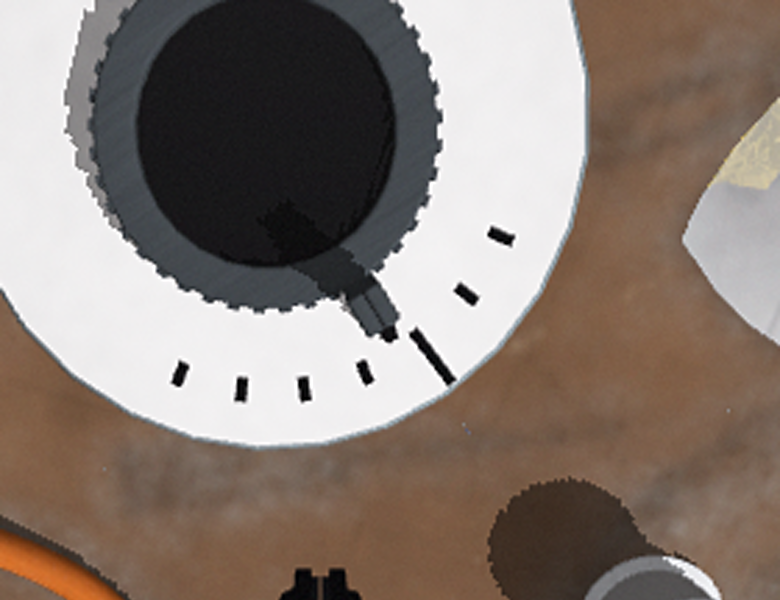

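The crop shows the tab top centred at about (373,311), the pointer tip just short of the mark at about (390,336), and the mark's inner end at (414,332).

```bash
python3 - <<'E'
from cell import env
from h import *
c=env.read_camera("wrist");k=780/280
for n,p,z in(("tab",(373,311),85),("tip",(390,338),42),("mark",(414,331),39)):
    d=ray(c,(p[0]/k+200,p[1]/k+60),z)[:2]-C0;print(n,np.hypot(*d),np.degrees(np.arctan2(*d[::-1]))%360)
E
```

```text
tab 63.501230552138615 230.42905837902748
tip 79.78584970534136 230.2597938568552
mark 83.07790547121569 236.0955895543855
```

```bash
python3 -m crank '[[31,-16.5,0,-7,0],[31,-16.5,30,-14,0],[31,-16.5,70,-21,0],[31,-16.5,110,-26,0],[31,-16.5,140,-26,0],[31,-16.5,150,-26,0],[31,-16.5,150,-26,0],[31,-16.5,150,-26,0]]'
python3 -c "
from cell import env
from h import *
arc(env.state(),[224,230,232,234,236,238,239.7],18)"
```

```text
t: 7.28
eef_pos: [482.2, 320.8, 82.0]
tcp_rot: [3.142, 0.0, 0.768]
ft_force: [-0.7, 0.2, 0.1]
opening: 0.005
grip_force: 0.0
224 -1.0 11.5 yaw -0.0
230 -2.6 18.2 yaw -6.0
232 -2.9 20.4 yaw -8.0
234 -3.2 22.7 yaw -10.0
236 -3.4 25.0 yaw -12.0
238 -3.5 27.3 yaw -14.0
239.7 -3.5 29.2 yaw -15.7
```

```bash
python3 -m crank '[[-1,11.5,0,-3,0],[-2.6,18,0,-6,0],[-3.2,22.5,0,-10,0],[-3.4,25,0,-12,0],[-3.5,27.3,0,-14,0],[-3.5,29.2,0,-15.7,0],[-3.5,29.2,0,-15.7,0],[-3,22,0,-14,0],[-2,12,0,-8,0],[0,0,0,0,0]]'
python3 -m crank '[[0,0,-40,5,0],[0,0,-80,12,0],[0,0,-120,19,0],[0,0,-150,26,0],[-35,0,-150,26,0],[-35,0,-150,26,0],[-35,0,-150,26,0],[-35,0,-150,26,0]]'
python3 - <<'E'
from cell import env
from h import *
c=env.read_camera("wrist")
C,r,o=dial(c);print(C)
cv2.imwrite("pics/w5c.png",cv2.resize(c["img"][60:290,200:480],(780,640),interpolation=2)[:600])
E
```

```text
t: 8.12
eef_pos: [482.4, 320.8, 83.4]
tcp_rot: [3.141, -0.003, 0.776]
ft_force: [1.1, 0.1, -1.1]
opening: 0.002
grip_force: 0.0
t: 8.78
eef_pos: [457.2, 296.0, 232.7]
tcp_rot: [-3.141, -0.002, 0.328]
ft_force: [0.9, -1.1, -0.5]
opening: 0.007
grip_force: 0.0
[546.827965  342.4958358]
```

View pics/w5c.png

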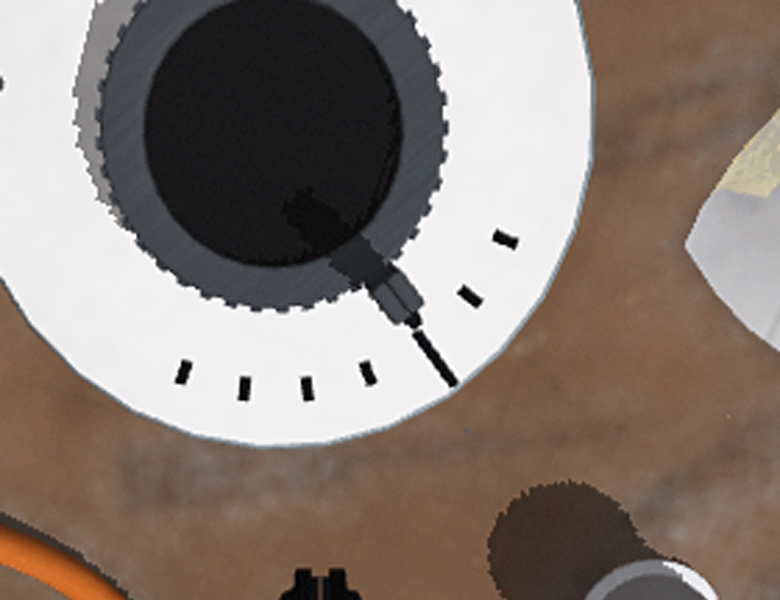

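The pointer tip now meets the inner end of the long mark and lies in line with it (about (414,322) against (416,333)). On to the key box; I have used up my picture views (in fact one over), so the key is measured numerically.

```bash
python3 -m crank '[[-160,339,0,0,0],[-160,339,0,0,0],[-160,339,0,0,0],[-160,339,0,0,0],[-160,339,0,0,0],[-160,339,0,0,0],[-160,339,0,0,0],[-160,339,0,0,0],[-160,339,0,0,0],[-160,339,0,0,0]]'; python3 -m crank '[[0,0,0,0,0],[0,0,0,0,0],[0,0,0,0,0]]'
cat > key.py <<'E'
from cell import env
from h import *
np.set_printoptions(precision=1,suppress=True)
def blobs(c,sel,zs):
    g=c["img"].max(2);m=(g<60).astype(np.uint8)
    n,l,st,ce=cv2.connectedComponentsWithStats(m)
    for i in range(1,n):
        if sel(st[i],ce[i]):
            b=ce[i];print("blob",b,st[i],*[ray(c,b,z)[:2] for z in zs])
c=env.read_camera("wrist");blobs(c,lambda s,e:s[4]>120 and s[4]<8000 and e[1]<280,(55,51))
s=env.read_camera("side");blobs(s,lambda s,e:s[4]>20 and 325<e[0]<385 and 235<e[1]<285,(53,))
p=np.array([446.9,-76.5,55]);print(proj(c,p),proj(c,[460,-10.6,51]))
E
python3 key.py
```

```text
t: 9.67
eef_pos: [415.2, -82.6, 231.6]
tcp_rot: [3.14, 0.0, 0.323]
ft_force: [-0.3, -0.1, -1.0]
opening: 0.006
grip_force: 0.0
t: 9.92
eef_pos: [415.2, -75.8, 231.5]
tcp_rot: [-3.141, 0.0, 0.33]
ft_force: [0.7, 0.8, -0.1]
opening: -0.002
grip_force: 0.0
blob [59.9 22.1] [   0    0  152   76 3193] [504.2 179.9] [504.4 182.7]
blob [140.2  19.6] [116   0  46  41 381] [527.9 116.6] [528.4 118.6]
blob [ 83.6 105.3] [  58   82   72   53 1590] [444.7 151.2] [444.1 153.6]
blob [222.4 124.5] [204 101  41  52 847] [468.9  30.2] [468.7  31.1]
blob [209.3 148.7] [195 128  29  36 168] [444.4  36.1] [443.8  37.2]
blob [258.3 149.8] [248 139  22  23 333] [458.1  -6.7] [457.7  -6.2]
blob [320.6 185.7] [ 301  166   40   40 1181] [445.4 -71.9] [444.9 -72.2]
blob [ 55.8 192.9] [ 30 179  53  29 842] [357.2 164.3] [355.6 166.9]
blob [362.2 253.4] [355 247  15  14 163] [439.7 -62.9]
blob [346.1 269.2] [342 265   9   9  50] [451.2   8. ]
[325.7 185.8] [263.5 149. ]
```

The key blob is 40 px wide (34 mm, as it should be) at (445,-72), 67 mm from the square key. I'll move above it.

```bash
python3 -m crank '[[29,4,0,0,0],[29,4,30,0,0],[29,4,70,0,0],[29,4,105,0,0],[29,4,130,0,0],[29,4,145,0,0],[29,4,152,0,0],[29,4,152,0,0],[29,4,152,0,0],[29,4,152,0,0]]'; python3 -m crank '[[0,0,2,0,0],[0,0,4,0,0],[0,0,6,0,0],[0,0,8,0,0],[0,0,8,0,0],[0,0,8,0,0]]'
```

```text
t: 10.85
eef_pos: [444.2, -71.0, 80.6]
tcp_rot: [3.14, -0.001, 0.33]
ft_force: [-1.4, -0.1, 0.8]
opening: 0.003
grip_force: 0.0
t: 11.35
eef_pos: [443.9, -71.3, 71.7]
tcp_rot: [3.141, -0.0, 0.329]
ft_force: [1.3, -0.0, 3.1]
opening: 0.004
grip_force: 1.3
```

```bash
python3 -m crank '[[0,0,2,0,0],[0,0,3.5,0,0],[0,0,4.5,0,0],[0,0,5,0,0],[0,0,5,0,0],[0,0,5,0,0]]'
```

```text
t: 11.85
eef_pos: [444.0, -71.3, 67.7]
tcp_rot: [3.14, -0.001, 0.329]
ft_force: [-3.8, 1.1, 26.9]
opening: 0.005
grip_force: 13.3
```

27 N: the key is hard on its stop. I'll raise the arm and check everything.

```bash
python3 -m crank '[[0,0,0,0,0],[0,0,-10,0,0],[0,0,-40,0,0],[0,0,-80,0,0],[0,0,-120,0,0],[0,0,-160,0,0],[-29,-4,-160,0,0],[-29,-4,-160,0,0],[-29,-4,-160,0,0],[-29,-4,-160,0,0]]'; python3 key.py | grep -E "(445|444|458|457)\.|362|346"; python3 - <<'E'
from cell import env
from h import *
s=env.read_camera("side");a=cv2.imread("pics/side0.png")
d=cv2.absdiff(s["img"],a).max(2)
n,l,st,ce=cv2.connectedComponentsWithStats((d>40).astype(np.uint8))
for i in range(1,n):
    if st[i,4]>15:print(st[i])
print(env.state()["eef_pos"])
E
```

```text
t: 12.68
eef_pos: [414.9, -76.8, 226.2]
tcp_rot: [-3.141, 0.001, 0.328]
ft_force: [0.4, -0.2, 0.6]
opening: 0.004
grip_force: 0.0
blob [ 79.7 104.3] [  53   81   73   53 1658] [445.1 150.2] [444.6 152.7]
blob [256.3 149.3] [245 138  24  24 344] [458.1  -6.8] [457.7  -6.2]
blob [319.8 185.8] [ 300  165   40   42 1211] [445.4 -72. ] [444.9 -72.2]
blob [362.2 253.3] [355 247  15  14 161] [439.8 -63.2]
blob [346.  269.2] [342 266   9   8  48] [451.2   8.2]
[ 348    0  135  192 9872]
[ 544    0   79   95 4147]
[501  61  14  11  92]
[355  80  11   9  54]
[466  83  17  18 212]
[ 522  100  118  141 9473]
[  164   108   362   372 32356]
[495 110   9  22  87]
[506 121  28   4  34]
[504 130  26   4  41]
[492 133  13   7  75]
[469 134   6   4  16]
[522 134   6  10  16]
[462 138   7   3  18]
[517 159   8  11  26]
[513 165  10  17  48]
[514 182   7  13  27]
[599 216  16  88 857]
[526 227  38  57 194]
[ 478  258  129   97 2400]
[631 278   9  27 131]
[620 304  11  15  33]
[526 325   9  10  58]
[517 349  13   9  80]
[476 360  20  18 171]
[589 380  18   6  64]
[121 393  28  55 661]
[576 395  27  18 316]
[117 425  43  48 145]
[361 473  11   7  36]
[415.16988451 -76.70011568 225.86798471]
```

```bash
python3 -c "
from cell import env
print(env.job_done())"
```

```text
the job is handed in; nothing more can be done
None
```

The job is handed in: the pointer was pushed to the long mark without gripping, and the round key was pressed to its stop (27 N) and released. The key box hasn't moved, but I didn't re-measure the bystanders, and I viewed 11 pictures, one over the limit of 10.

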